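Hang the beam stop on the keeper peg

TASK

Take the L-shaped beam stop from its parking place against the laser head, set it down upright on the open table well clear of the laser head, let go, and take it again by the two broad faces of its top tab. Then hang it by its eye on the shrouded peg of the angle bracket, with its foot pointing outward: push it past the gravity flap until its plate is fully home against the backplate, let it rest on the peg with the flap dropped shut behind it, and let go. Do not topple the beam stop or disturb the lens mount, screwdriver and power meter.

Things in the scene. Friction and masses are not known exactly. Their poses are not given: they have to be found in the camera images.
- stop: Beam stop, loose, dark steel, about 0.5 kg: upright plate 10 thick (x), 56 wide (y), 170 mm tall, at the rear end (x +15 to +25) of a heavy foot 12 mm high; in all 50 mm long (x). Origin: centre of underside. The foot points to -x. Round 30 mm eye through the plate along x; above it a plain tab 50 mm high. At first its rear is 8 to 11 mm from the laser head: no room to grip there.
- eye (a point): Centre of the beam stop's eye, mid plate: 105 mm above its underside, 20 mm behind (+x) its origin; axes as stop. The plate's 56 mm width near the top can be gripped while it is parked.
- laser: Laser head, fixed: white box 160 (x) x 260 (y) x 168 mm (z), origin under its centre. The beam stop is parked against its front face (-x side, 80 mm from the origin). 'Well clear' means the beam stop's origin 170 mm or more in front of (-x) the laser head's origin.
- bracket: Fixed black angle bracket, 90 mm wide (y). Backplate's front face at x = 0, top 3 mm above the peg axis; origin under that face, on the table; base 100 mm long behind (+x). Cheeks 72 mm apart reach 40 mm forward, from 35 below to 50 mm above the peg axis: the stop fits between, fingers at its edges do not. Open in front and above. The hung stop's axes are parallel to these (foot to -x).
- peg_root (a point): Where the peg axis meets the backplate's front face, 170 mm above the table; axes as bracket. The level round peg, 10 mm thick, 80 mm long, points to -x. Hung and home, the eye's centre is 10 mm below this and 5 mm in front of it.
- peg_tip (a point): Centre of the peg's free end, 80 mm in front (-x) of peg_root.
- flap (a joint): Gravity flap: steel tongue 36 long, 7 wide, 4 mm thick, 30 g, hinged on the peg axis 10 mm from the tip. 0 = hanging straight down (shut; cannot swing outward). Swings freely inward and up towards the backplate (positive, to 1.5 rad). The eye's lower rim, moved inward along the peg, lifts it; once the whole plate is about 35 mm past the hinge it drops shut behind.
- lens_mount: Bystander, loose: round black lens mount 52 mm across on a post, 138 mm tall, foot 60 x 50 mm; origin under the foot's centre.
- driver: Bystander, loose: screwdriver with yellow handle lying on the table.
- meter: Bystander, loose: white power-meter box 100 x 130 x 50 mm; origin under its centre.
There are look-alikes about, which are no part of the job. Leave any green or turquoise look-alike of the stop alone. There is more than one size of the bracket; the job needs the smaller.

How it is judged:
By the outcome, as a careful person would: the job done as asked, in the order asked, and still so for the second after the job is handed in, with the robot touching nothing.
It also fails if it takes over 56 s, if anything falls off the work surface, if the arm or the gripper's body presses on something with over 40 N, if the wrist force passes 120 N, or if a joint passes its speed limit or range.

ROBOT

A 6-joint arm with a two-finger parallel gripper is mounted at the origin on the work surface. World frame = base frame: x ahead of the robot, y to its left, z up, the work surface at z = 0. Lengths are in m, angles in rad, forces in N, time in s.
With the tool pointing down it reaches from about 0.275 to 0.775 m from the base axis. Payload 14.6 kg.
Tool frame: the origin (TCP) lies at the very end of the fingers, on their centre line; the grasp point (between the pads) lies 19 mm behind it; z points along the fingers, y is the direction in which the jaws open and shut (so a half turn about z gives the same grasp; the last joint's range is limited). The gripper opens to 85 mm and grips with 20 to 120 N. Pads are 22 mm wide; open, the fingers measure 114 mm over their backs; the gripper's body (76 mm by 85 mm) begins 54 mm behind the grasp point. The pads swing forward as they close: fully open they stand 13 mm farther back than shut.
Start: joints at [-1.442, 0.263, -0.048, 1.259, 0, 1.415], TCP at [0.147, -0.504, 0.231] pointing down, gripper open.
Joint ranges: [-2.65, 2.65], [-0.89, 1.7], [-1.18, 1.37], [-2.13, 2.11], [-1.35, 1.29], [-3.14, 3.14]. Speed limits (rad/s): [1.89, 1.89, 2.57, 2.79, 3.14, 3.14].

INTERFACE

Orientations are given as a unit quaternion [w, x, y, z].
In Python, from bench import telemetry, grab_frame, robot gives the robot as it stands.
- The arm moves only by the tool apply_moves, never from a script. Its argument "targets" is a list of rows, each an object of numbers: "tx", "ty", "tz": the shift along the tool's x, y, z in m; "roll": the turn about the tool's z in degrees. In form: [{"tx": .., "ty": .., "tz": .., "roll": ..}, ...]. A call has 1 to 12 rows; each row shifts and turns the commanded pose from where the row before left it, along the tool's axes as they then stand; what a row does not reach is not made up. A row lasts 1/8 s, in which the tool goes at most 62.5 mm and 10.7 degrees, less where a joint would pass 70% of its speed; a pose out of reach is approached as far as the arm can. A call with a gripper value outside its range is refused whole. "hand" is the closure in counts, from 0 (fully open) to 255 (shut), set as the call begins (left out, the last holds). The fingers move at their own pace and stop on an object; "newtons" is the grip in N (left out, the last holds). Time passes only in rows, so rows that do not move let the fingers close. It gives the time, the measured TCP pose, the force and the opening at its end, in the units of the state.
- telemetry.read_state(): the state, without advancing time (a new reading comes with each control period).
- grab_frame(name): name is "side" or "top" or "wrist"; returns a dict with "frame" (420x560x3 uint8, red, green, blue), "K" (3x3 intrinsics, pixels), "k1" (the pictures are not rectified: a ray, as slopes to the right and down, at radius r is drawn at 1 + k1 r^2 times it, then the intrinsics apply), "eye" and "attitude" of the camera in the world; the wrist camera has in their place "hand_eye" (4x4, takes a point from camera to tool coordinates, whose origin is the TCP and whose axes are the flange's). Camera axes: x right, y down, z forward; pixel columns grow to the right and rows downward; lengths in m; the calibration is good to about 2 mm. A picture is of the moment at which its call begins: read the wrist's pose just before it. There is no depth.
- robot.job_done(): hands the job in, once; it reports no verdict.
The state is a dict: "time": time; "qpos": joint angles; "qvel": joint speeds; "effort": joint torques, N m; "tool_pos": TCP position; "ee_rot": TCP orientation; "contact_force": force on the tool from outside, world axes, zero at the start; "torque": the same for the moment, N m; "width": opening from 0.0 (shut) to 1.0 (fully open).
Only numpy, scipy, OpenCV 4.12 (cv2) and the standard library are available. Lean on these libraries where they do the work, as an engineer would, in place of code of your own. Each camera call takes 0.05 s, during which the arm holds its last target. There are 200 camera calls.

## Working session

There is one attempt and no reset: what is moved stays moved. The work goes in short steps, Python scripts to look and compute and a tool call to move; the robot and the scene stay as the last step left them, time stands still between calls to the robot, and variables do not carry over. Pictures are saved under pics/ and viewed, about 8 in all and at most 12, crops included, and the job is handed in when it is done.

Besides the shell and the picture viewer there is one more tool, called after "Emit:" in YAML: its name, and indented under it one key for each argument. apply_moves: Moves the arm, as the interface text tells. Its arguments: {"type":"object","properties":{"targets":{"type":"array","items":{"type":"object","properties":{"tx":{"type":"number"},"ty":{"type":"number"},"tz":{"type":"number"},"roll":{"type":"number"}}}},"hand":{"type":"number"},"newtons":{"type":"number"}},"required":["targets"]}

```bash
ls; mkdir -p pics; cat > h.py <<'E'
import numpy as np, cv2
from bench import telemetry, grab_frame, robot
def snap(n,f):
    s=telemetry.read_state(); d=grab_frame(n)
    cv2.imwrite('pics/'+f+'.png',cv2.cvtColor(d['frame'],cv2.COLOR_RGB2BGR))
    d['s']=s; import pickle; pickle.dump(d,open('pics/'+f+'.pkl','wb')); return d
E
python3 - <<'E'
from h import *
for n in('top','side','wrist'):
    d=snap(n,n+'0'); print(n,{k:v for k,v in d.items() if k not in('frame','s')})
print(d['s'])
a=cv2.imread('pics/top0.png');b=cv2.imread('pics/side0.png')
E
```

```text
pics
top {'K': array([[479.19559247,   0.        , 283.53004388],
       [  0.        , 479.19559247, 216.48940328],
       [  0.        ,   0.        ,   1.        ]]), 'k1': -0.06975751305517232, 'eye': array([0.49983653, 0.09821727, 1.31458317]), 'attitude': array([-0.01914516,  0.70707144, -0.70663409,  0.0187535 ])}
side {'K': array([[388.17201351,   0.        , 277.45374188],
       [  0.        , 388.17201351, 208.21275787],
       [  0.        ,   0.        ,   1.        ]]), 'k1': -0.08474736293801353, 'eye': array([0.53002148, 0.89384051, 0.99958676]), 'attitude': array([ 0.00862032, -0.01928184,  0.93237744, -0.36086868])}
wrist {'K': array([[334.98438541,   0.        , 274.78404823],
       [  0.        , 334.98438541, 216.32759394],
       [  0.        ,   0.        ,   1.        ]]), 'k1': 0.018125467974463624, 'hand_eye': array([[ 4.78454614e-06, -9.60104287e-01, -2.79642196e-01,
         7.07486526e-02],
       [ 9.99999944e-01, -8.88865755e-05,  3.22286584e-04,
        -4.34105146e-04],
       [-3.34285168e-04, -2.79642182e-01,  9.60104233e-01,
        -1.43332678e-01],
       [ 0.00000000e+00,  0.00000000e+00,  0.00000000e+00,
         1.00000000e+00]])}
{'time': 0.1, 'qpos': array([-1.44226361e+00,  2.63449205e-01, -4.88447867e-02,  1.25939225e+00,
        1.94484822e-05,  1.41551190e+00]), 'qvel': array([ 0.00031355, -0.00112747,  0.00016241,  0.00070708,  0.00215162,
        0.00054507]), 'effort': array([ 4.26599363e-03, -6.38578606e+01,  3.85061038e+01,  1.01917988e-02,
       -7.25463610e-05, -2.62908372e-06]), 'tool_pos': array([ 0.14698979, -0.50376175,  0.23089713]), 'ee_rot': array([-4.44785724e-04,  9.89947767e-01,  1.41432739e-01,  1.56748563e-05]), 'contact_force': array([ 0.31657144,  0.17446885, -0.61089207]), 'torque': array([-0.00484066, -0.03049619, -0.01592318]), 'width': 0.9993709317295271}
```

View pics/top0.png

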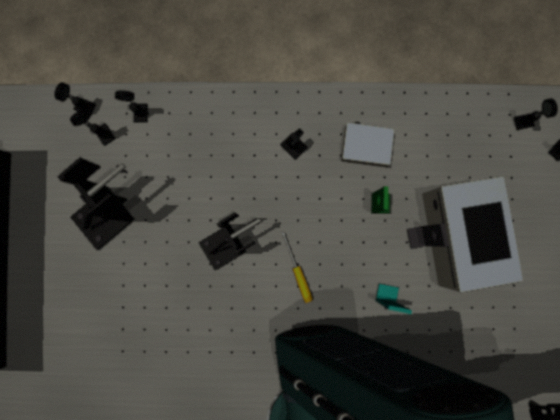

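View pics/side0.png

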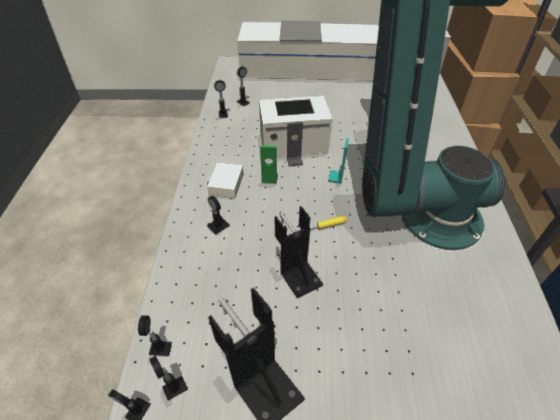

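Top view: the stop is dark grey at (425,235) against the laser's left face. The look-alikes are green (381,200) and turquoise (390,295). Two brackets: the larger at (95,205), the smaller at (230,240), which is the one the job needs. The driver is at (300,270), the meter at (368,144) and the lens mount at (294,143). Next, enlarged crops to confirm.

```bash
python3 - <<'E'
import cv2,numpy as np
t=cv2.imread('pics/top0.png');s=cv2.imread('pics/side0.png')
def c(im,x,y,w,h,W,H):
    q=cv2.resize(im[y:y+h,x:x+w],(W,H),interpolation=cv2.INTER_CUBIC)
    return np.clip(255*(q/255.)**0.55,0,255).astype(np.uint8)
A=c(t,400,170,134,100,400,300)  # x3
A=cv2.resize(c(t,400,165,130,130,400,400),(400,300)) if 0 else A
B=c(t,190,190,100,75,400,300)
C=c(s,255,95,100,75,400,300)
D=c(s,255,200,134,100,400,300)
cv2.imwrite('pics/m0.png',np.vstack([np.hstack([A,B]),np.hstack([C,D])]))
E
```

```text
(no output)
```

View pics/m0.png

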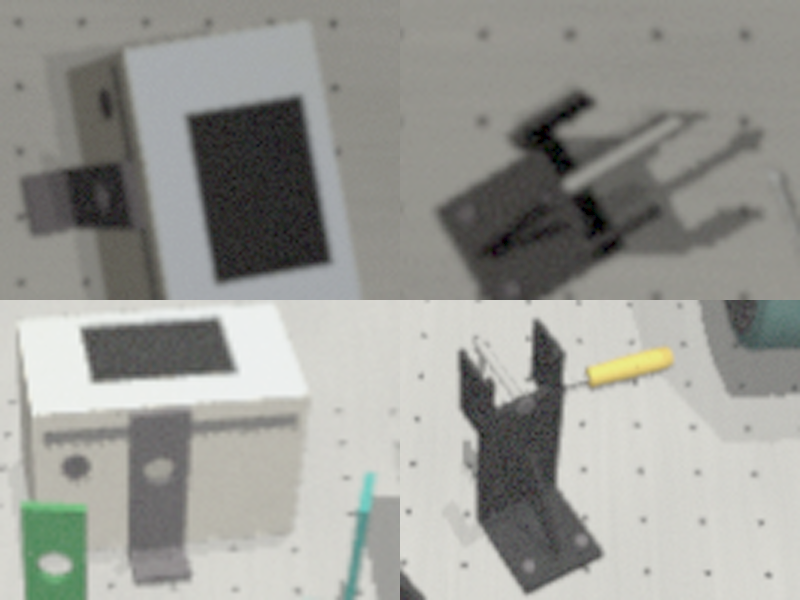

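The crops confirm the dark steel stop with its eye at top (434.5,236). In the smaller bracket, the peg root is at top (231,237) and the tip at (260,220). Next I turn these into positions.

```bash
cat >> h.py <<'E'
import pickle
from scipy.spatial.transform import Rotation as R
def q(w): return R.from_quat([w[1],w[2],w[3],w[0]])
def pose(d):
    if 'eye' in d: return np.array(d['eye']),q(d['attitude']).as_matrix()
    s=d['s'];M=q(s['ee_rot']).as_matrix();H=d['hand_eye']
    return np.array(s['tool_pos'])+M@H[:3,3],M@H[:3,:3]
def ray(d,u,v):
    K=d['K'];D=np.array([d['k1'],0,0,0.])
    p=cv2.undistortPoints(np.array([[[u,v]]],float),K,D)[0,0]
    e,M=pose(d);return e,M@np.array([p[0],p[1],1])
def atz(d,u,v,z):
    e,r=ray(d,u,v);return e+r*(z-e[2])/r[2]
def tri(d1,p1,d2,p2):
    e,r=ray(d1,*p1);f,t=ray(d2,*p2)
    k=np.linalg.lstsq(np.stack([r,-t],1),f-e,rcond=None)[0]
    a,b=e+k[0]*r,f+k[1]*t;return (a+b)/2,np.linalg.norm(a-b)
def proj(d,P):
    e,M=pose(d);rv=cv2.Rodrigues(M.T)[0]
    return cv2.projectPoints(np.atleast_2d(P).astype(float),rv,-M.T@e,d['K'],np.array([d['k1'],0,0,0.]))[0][:,0]
def load(f): return pickle.load(open('pics/'+f+'.pkl','rb'))
E
python3 - <<'E'
from h import *
np.set_printoptions(precision=4,suppress=True)
t=load('top0');s=load('side0')
A=lambda x,y:(400+x/2.985-.33,170+y/3-.33)
B=lambda x,y:(190+(x-400)/4-.4,190+y/4-.4)
C=lambda x,y:(255+x/4-.4,95+(y-300)/4-.4)
D=lambda x,y:(255+(x-400)/2.985-.3,200+(y-300)/3-.3)
print('eye',tri(t,A(103,198),s,C(158,470)))
print('foot front', atz(t,*A(22,180),.012),atz(t,*A(30,236),.012),'side',atz(s,*C(135,583),0),atz(s,*C(190,577),0))
print('plate top side',atz(s,*C(130,413),.17),atz(s,*C(192,411),.17))
print('laser front top', atz(t,*A(124,50),.168),atz(t,*A(170,300),.168))
r=atz(t,*B(565,187),.17);p=atz(t,*B(681,121),.17)
print('peg',r,p,np.linalg.norm(r-p),np.degrees(np.arctan2(*(r-p)[1::-1])))
print('peg side', atz(s,*D(530,404),.17),atz(s,*D(477,340),.17))
print('base top', [atz(t,*B(*x),.01)[:2] for x in((437,210),(490,298),(535,150))])
E
```

```text
eye (array([ 0.5176, -0.284 ,  0.1043]), np.float64(0.0029005134327905776))
foot front [ 0.5339 -0.2383  0.012 ] [ 0.483  -0.2451  0.012 ] side [ 0.5378 -0.2417  0.    ] [ 0.4846 -0.2526 -0.    ]
plate top side [ 0.5463 -0.2812  0.17  ] [ 0.4901 -0.2867  0.17  ]
laser front top [ 0.6348 -0.2832  0.168 ] [ 0.4335 -0.3176  0.168 ]
peg [0.5137 0.2247 0.17  ] [0.5532 0.1555 0.17  ] 0.07968663906728453 119.72429549408146
peg side [0.503  0.2332 0.17  ] [0.5542 0.1575 0.17  ]
base top [array([0.4998, 0.3297]), array([0.4401, 0.293 ]), array([0.5408, 0.263 ])]
```

Measurements check out: the peg comes out 79.7 mm long with bracket +x at 119.7°, and the eye height is 104 mm. The stop sits at about (0.518,-0.289) mid-plate, yaw about -81°. I'll move to a hover above it.

Emit:
apply_moves:
  targets:
    - {"tx": 0.0347,"ty": -0.0085,"tz": -0.003}
    - {"tx": 0.0347,"ty": -0.0085,"tz": -0.003}
    - {"tx": 0.0347,"ty": -0.0085,"tz": -0.003}
    - {"tx": 0.0347,"ty": -0.0085,"tz": -0.003}
    - {"tx": 0.0347,"ty": -0.0085,"tz": -0.003}
    - {"tx": 0.0347,"ty": -0.0085,"tz": -0.003}
    - {"tx": 0.0347,"ty": -0.0085,"tz": -0.003}
    - {"tx": 0.0347,"ty": -0.0085}
    - {"tx": 0.0347,"ty": -0.0085}
    - {"tx": 0.0347,"ty": -0.0085}
    - {"tx": 0.0347,"ty": -0.0085}
    - {"tx": 0.0347,"ty": -0.0085}
  hand: 0
  newtons: 60

```text
invalid input
```

Emit:
apply_moves:
  targets:
    - {"roll": -8.2}
    - {"roll": -8.2}
    - {"roll": -8.2}
    - {"roll": -8.2}
    - {"roll": -8.2}
    - {"roll": -8.2}
    - {"roll": -8.2}
    - {"roll": -8.2}
    - {"roll": -8.2}
    - {"roll": -8.2}
    - {}
    - {}

```text
invalid input
```

```bash
python3 - <<'E'
from h import *
d=snap('wrist','w1')
print(d['s']['tool_pos'],np.degrees(q(d['s']['ee_rot']).as_euler('zyx')))
im=d['frame'][:,:,::-1];cv2.imwrite('pics/w1b.png',cv2.resize(np.clip(255*(im/255.)**.6,0,255).astype(np.uint8),(784,588)))
E
```

```text
[ 0.14696745 -0.50380442  0.23093783] [-1.62608440e+01 -6.72451275e-03 -1.79954692e+02]
```

View pics/w1b.png

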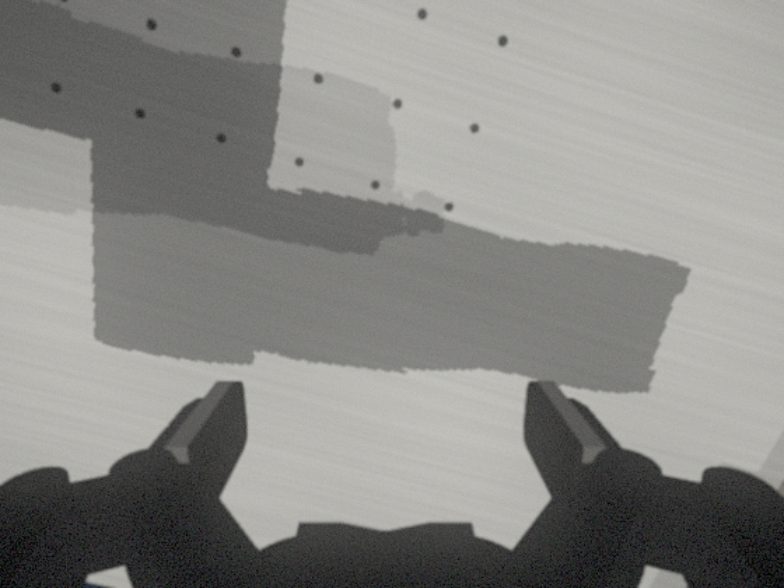

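The moves were refused, probably because every row needs all four keys. The picture shows only bare table under the start pose.

Emit:
apply_moves:
  targets:
    - {"tx": 0.0347,"ty": -0.0085,"tz": -0.003,"roll": 0}
    - {"tx": 0.0347,"ty": -0.0085,"tz": -0.003,"roll": 0}
    - {"tx": 0.0347,"ty": -0.0085,"tz": -0.003,"roll": 0}
    - {"tx": 0.0347,"ty": -0.0085,"tz": -0.003,"roll": 0}
    - {"tx": 0.0347,"ty": -0.0085,"tz": -0.003,"roll": 0}
    - {"tx": 0.0347,"ty": -0.0085,"tz": -0.003,"roll": 0}
    - {"tx": 0.0347,"ty": -0.0085,"tz": -0.003,"roll": 0}
    - {"tx": 0.0347,"ty": -0.0085,"tz": 0,"roll": 0}
    - {"tx": 0.0347,"ty": -0.0085,"tz": 0,"roll": 0}
    - {"tx": 0.0347,"ty": -0.0085,"tz": 0,"roll": 0}
    - {"tx": 0.0347,"ty": -0.0085,"tz": 0,"roll": 0}
    - {"tx": 0.0347,"ty": -0.0085,"tz": 0,"roll": 0}
  hand: 0
  newtons: 60

```text
time: 1.7
tool_pos: [0.5191, -0.2887, 0.2521]
ee_rot: [-0.0, 0.99, 0.141, -0.0]
contact_force: [0.2, -1.2, 0.3]
width: 1.004
```

Emit:
apply_moves:
  targets:
    - {"tx": 0,"ty": 0,"tz": 0,"roll": -8.2}
    - {"tx": 0,"ty": 0,"tz": 0,"roll": -8.2}
    - {"tx": 0,"ty": 0,"tz": 0,"roll": -8.2}
    - {"tx": 0,"ty": 0,"tz": 0,"roll": -8.2}
    - {"tx": 0,"ty": 0,"tz": 0,"roll": -8.2}
    - {"tx": 0,"ty": 0,"tz": 0,"roll": -8.2}
    - {"tx": 0,"ty": 0,"tz": 0,"roll": -8.2}
    - {"tx": 0,"ty": 0,"tz": 0,"roll": -8.2}
    - {"tx": 0,"ty": 0,"tz": 0,"roll": -8.2}
    - {"tx": 0,"ty": 0,"tz": 0,"roll": -8.2}
    - {"tx": 0,"ty": 0,"tz": 0,"roll": 0}

```text
time: 3.08
tool_pos: [0.5181, -0.2894, 0.2521]
ee_rot: [-0.0, 0.655, 0.756, -0.0]
contact_force: [0.1, -0.6, 1.0]
width: 1.0
```

```bash
python3 - <<'E'
from h import *
d=snap('wrist','w2')
print(d['s']['tool_pos'],np.degrees(q(d['s']['ee_rot']).as_euler('zyx')))
im=d['frame'][:,:,::-1];cv2.imwrite('pics/w2b.png',cv2.resize(np.clip(255*(im/255.)**.6,0,255).astype(np.uint8),(784,588)))
E
```

```text
[ 0.51813434 -0.28943216  0.25209145] [-9.82114765e+01 -1.69041647e-02 -1.79985510e+02]
```

View pics/w2b.png

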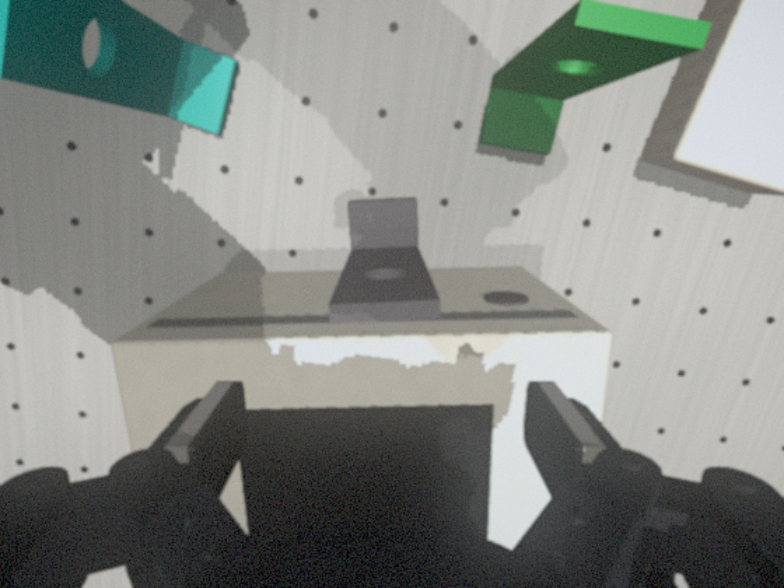

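The plate's top face spans (332,301)–(438,298) at the front and (330,320)–(440,318) at the rear in the 1.4x view, with the foot pointing up the image.

```bash
python3 - <<'E'
from h import *
np.set_printoptions(precision=4,suppress=True)
d=load('w2')
P=[atz(d,(x+.5)/1.4-.5,(y+.5)/1.4-.5,.17) for x,y in((332,301),(438,298.5),(330,319.5),(440,318))]
for p in P:print(p)
M=q(d['s']['ee_rot']).as_matrix()
c=np.mean(P,0);print(c,'tool delta',M.T@(c-d['s']['tool_pos']),np.linalg.norm(P[0]-P[1]),np.linalg.norm(P[0]-P[2]),np.degrees(np.arctan2(*(P[1]-P[0])[1::-1])),np.degrees(np.arctan2(*(P[3]-P[2])[1::-1])))
F=[atz(d,(x+.5)/1.4-.5,(y+.5)/1.4-.5,.012) for x,y in((348,201),(417,198))];print(F,np.degrees(np.arctan2(*(F[1]-F[0])[1::-1])))
L=[atz(d,(x+.5)/1.4-.5,(y+.5)/1.4-.5,.168) for x,y in((112,343),(610,332))];print(L,np.degrees(np.arctan2(*(L[1]-L[0])[1::-1])))
E
```

```text
[ 0.4906 -0.2865  0.17  ]
[ 0.5428 -0.2777  0.17  ]
[ 0.4907 -0.2964  0.17  ]
[ 0.5456 -0.2876  0.17  ]
[ 0.5174 -0.2871  0.17  ] tool delta [ 0.0024 -0.0003  0.0821] 0.05297655707554952 0.009823793867327218 9.60960047994411 9.025895597190411
[array([ 0.4822, -0.2495,  0.012 ]), array([ 0.5365, -0.2393,  0.012 ])] 10.644624645642226
[array([ 0.3811, -0.3256,  0.168 ]), array([ 0.6334, -0.2832,  0.168 ])] 9.541256000985754
```

Emit:
apply_moves:
  targets:
    - {"tx": 0.0027,"ty": 0,"tz": 0,"roll": -1.3}
    - {"tx": 0,"ty": 0,"tz": 0.02,"roll": 0}
    - {"tx": 0,"ty": 0,"tz": 0.02,"roll": 0}
    - {"tx": 0,"ty": 0,"tz": 0.02,"roll": 0}
    - {"tx": 0,"ty": 0,"tz": 0.02,"roll": 0}
    - {"tx": 0,"ty": 0,"tz": 0.02,"roll": 0}
    - {"tx": 0,"ty": 0,"tz": 0.02,"roll": 0}
    - {"tx": 0,"ty": 0,"tz": 0,"roll": 0}

```text
time: 4.12
tool_pos: [0.5171, -0.2862, 0.1313]
ee_rot: [-0.001, 0.646, 0.763, -0.0]
contact_force: [0.2, 0.2, 0.1]
width: 1.001
```

Emit:
apply_moves:
  targets:
    - {"tx": 0,"ty": 0,"tz": 0,"roll": 0}
    - {"tx": 0,"ty": 0,"tz": 0,"roll": 0}
    - {"tx": 0,"ty": 0,"tz": 0,"roll": 0}
    - {"tx": 0,"ty": 0,"tz": 0,"roll": 0}
    - {"tx": 0,"ty": 0,"tz": 0,"roll": 0}
    - {"tx": 0,"ty": 0,"tz": 0,"roll": 0}
  hand: 255
  newtons: 60

```text
time: 4.88
tool_pos: [0.5181, -0.2872, 0.1336]
ee_rot: [0.001, 0.646, 0.763, -0.0]
contact_force: [-1.6, 0.2, 6.6]
width: 0.646
```

Emit:
apply_moves:
  targets:
    - {"tx": 0,"ty": 0,"tz": -0.01,"roll": 0}
    - {"tx": 0,"ty": 0,"tz": -0.02,"roll": 0}
    - {"tx": 0,"ty": 0,"tz": 0,"roll": 0}

```text
time: 5.25
tool_pos: [0.5185, -0.2873, 0.1638]
ee_rot: [0.001, 0.646, 0.764, 0.0]
contact_force: [-0.2, 0.2, -5.1]
width: 0.642
```

Held, with the weight reading -5 N. Next: lift over the look-alikes and carry it clear.

Emit:
apply_moves:
  targets:
    - {"tx": 0,"ty": 0,"tz": -0.034,"roll": 0}
    - {"tx": 0,"ty": 0,"tz": -0.034,"roll": 0}
    - {"tx": 0,"ty": 0,"tz": -0.034,"roll": 0}
    - {"tx": 0,"ty": 0,"tz": -0.034,"roll": 0}
    - {"tx": 0,"ty": 0,"tz": -0.034,"roll": 0}
    - {"tx": 0,"ty": 0,"tz": 0,"roll": 0}

```text
time: 6.0
tool_pos: [0.5184, -0.2873, 0.3335]
ee_rot: [0.002, 0.646, 0.764, 0.0]
contact_force: [-0.0, 0.1, -5.7]
width: 0.64
```

Emit:
apply_moves:
  targets:
    - {"tx": 0.0282,"ty": -0.0022,"tz": 0,"roll": 0}
    - {"tx": 0.0282,"ty": -0.0022,"tz": 0,"roll": 0}
    - {"tx": 0.0282,"ty": -0.0022,"tz": 0,"roll": 0}
    - {"tx": 0.0282,"ty": -0.0022,"tz": 0,"roll": 0}
    - {"tx": 0.0282,"ty": -0.0022,"tz": 0,"roll": 0}
    - {"tx": 0.0282,"ty": -0.0022,"tz": 0,"roll": 0}
    - {"tx": 0.0282,"ty": -0.0022,"tz": 0,"roll": 0}
    - {"tx": 0.0282,"ty": -0.0022,"tz": 0,"roll": 0}
    - {"tx": 0.0282,"ty": -0.0022,"tz": 0,"roll": 0}
    - {"tx": 0.0282,"ty": -0.0022,"tz": 0,"roll": 0}
    - {"tx": 0,"ty": 0,"tz": 0,"roll": 0}

```text
time: 7.38
tool_pos: [0.4483, -0.0109, 0.3308]
ee_rot: [-0.001, 0.645, 0.764, -0.0]
contact_force: [0.0, 1.3, -4.6]
width: 0.644
```

Emit:
apply_moves:
  targets:
    - {"tx": 0,"ty": 0,"tz": 0,"roll": -9}
    - {"tx": 0,"ty": 0,"tz": 0,"roll": -9}
    - {"tx": 0,"ty": 0,"tz": 0,"roll": -9}
    - {"tx": 0,"ty": 0,"tz": 0,"roll": -9}
    - {"tx": 0,"ty": 0,"tz": 0,"roll": -9}
    - {"tx": 0,"ty": 0,"tz": 0,"roll": -9}
    - {"tx": 0,"ty": 0,"tz": 0,"roll": -9}
    - {"tx": 0,"ty": 0,"tz": 0,"roll": -9}
    - {"tx": 0,"ty": 0,"tz": 0,"roll": -9}
    - {"tx": 0,"ty": 0,"tz": 0,"roll": -9}
    - {"tx": 0,"ty": 0,"tz": 0,"roll": -9}

```text
time: 8.75
tool_pos: [0.4491, -0.0128, 0.3309]
ee_rot: [-0.001, -0.164, 0.987, 0.0]
contact_force: [0.7, -0.6, -4.8]
width: 0.641
```

Emit:
apply_moves:
  targets:
    - {"tx": 0,"ty": 0,"tz": 0,"roll": -9.2}
    - {"tx": 0,"ty": 0,"tz": 0,"roll": -9.2}
    - {"tx": 0,"ty": 0,"tz": 0,"roll": -9.2}
    - {"tx": 0,"ty": 0,"tz": 0,"roll": -9.2}
    - {"tx": 0,"ty": 0,"tz": 0,"roll": -9.2}
    - {"tx": 0,"ty": 0,"tz": 0,"roll": -9.2}
    - {"tx": 0,"ty": 0,"tz": 0,"roll": -9.2}
    - {"tx": 0,"ty": 0,"tz": 0,"roll": -9.2}
    - {"tx": 0,"ty": 0,"tz": 0,"roll": -9.2}
    - {"tx": 0,"ty": 0,"tz": 0,"roll": -9.2}
    - {"tx": 0,"ty": 0,"tz": 0,"roll": -9.2}
    - {"tx": 0,"ty": 0,"tz": 0,"roll": 0}

```text
time: 10.25
tool_pos: [0.4491, -0.0128, 0.3311]
ee_rot: [0.0, 0.865, -0.502, -0.001]
contact_force: [0.2, -0.4, -4.7]
width: 0.646
```

Emit:
apply_moves:
  targets:
    - {"tx": 0,"ty": 0,"tz": 0.03,"roll": 0}
    - {"tx": 0,"ty": 0,"tz": 0.03,"roll": 0}
    - {"tx": 0,"ty": 0,"tz": 0.03,"roll": 0}
    - {"tx": 0,"ty": 0,"tz": 0.03,"roll": 0}
    - {"tx": 0,"ty": 0,"tz": 0.03,"roll": 0}
    - {"tx": 0,"ty": 0,"tz": 0.03,"roll": 0}
    - {"tx": 0,"ty": 0,"tz": 0.01,"roll": 0}
    - {"tx": 0,"ty": 0,"tz": 0,"roll": 0}

```text
time: 11.25
tool_pos: [0.4491, -0.0125, 0.1421]
ee_rot: [0.0, 0.865, -0.503, -0.0]
contact_force: [-0.0, 0.5, -5.1]
width: 0.645
```

Emit:
apply_moves:
  targets:
    - {"tx": 0,"ty": 0,"tz": 0.003,"roll": 0}
    - {"tx": 0,"ty": 0,"tz": 0.003,"roll": 0}
    - {"tx": 0,"ty": 0,"tz": 0,"roll": 0}

```text
time: 11.62
tool_pos: [0.4493, -0.0124, 0.1364]
ee_rot: [-0.0, 0.865, -0.502, 0.0]
contact_force: [-0.3, -0.1, -4.5]
width: 0.64
```

Emit:
apply_moves:
  targets:
    - {"tx": 0,"ty": 0,"tz": 0.0015,"roll": 0}
    - {"tx": 0,"ty": 0,"tz": 0.0015,"roll": 0}
    - {"tx": 0,"ty": 0,"tz": 0,"roll": 0}

```text
time: 12.0
tool_pos: [0.4495, -0.0124, 0.1336]
ee_rot: [-0.0, 0.865, -0.502, 0.0]
contact_force: [-1.5, 0.6, 3.4]
width: 0.646
```

Emit:
apply_moves:
  targets:
    - {"tx": 0,"ty": 0,"tz": 0,"roll": 0}
    - {"tx": 0,"ty": 0,"tz": 0,"roll": 0}
    - {"tx": 0,"ty": 0,"tz": 0,"roll": 0}
    - {"tx": 0,"ty": 0,"tz": 0,"roll": 0}
    - {"tx": 0,"ty": 0,"tz": -0.02,"roll": 0}
    - {"tx": 0,"ty": 0,"tz": -0.03,"roll": 0}
    - {"tx": 0,"ty": 0,"tz": -0.035,"roll": 0}
    - {"tx": 0,"ty": 0,"tz": -0.035,"roll": 0}
  hand: 0

```text
time: 13.0
tool_pos: [0.4491, -0.0124, 0.2544]
ee_rot: [-0.0, 0.865, -0.502, 0.0]
contact_force: [2.2, -0.7, -0.3]
width: 0.999
```

Emit:
apply_moves:
  targets:
    - {"tx": 0,"ty": 0,"tz": 0,"roll": 9}
    - {"tx": 0,"ty": 0,"tz": 0,"roll": 9}
    - {"tx": 0,"ty": 0,"tz": 0,"roll": 9}
    - {"tx": 0,"ty": 0,"tz": 0,"roll": 9}
    - {"tx": 0,"ty": 0,"tz": 0,"roll": 9}
    - {"tx": 0,"ty": 0,"tz": 0,"roll": 9}
    - {"tx": 0,"ty": 0,"tz": 0,"roll": 9}
    - {"tx": 0,"ty": 0,"tz": 0,"roll": 9}
    - {"tx": 0,"ty": 0,"tz": 0,"roll": 9}
    - {"tx": 0,"ty": 0,"tz": 0,"roll": 9}
    - {"tx": 0,"ty": 0,"tz": 0,"roll": 0}

```text
time: 14.38
tool_pos: [0.4493, -0.0124, 0.2533]
ee_rot: [-0.0, -0.257, 0.966, 0.0]
contact_force: [0.1, -0.6, 1.1]
width: 1.004
```

```bash
python3 - <<'E'
from h import *
d=snap('wrist','w3')
print(d['s']['tool_pos'],np.degrees(q(d['s']['ee_rot']).as_euler('zyx')))
im=d['frame'][:,:,::-1];cv2.imwrite('pics/w3b.png',cv2.resize(np.clip(255*(im/255.)**.6,0,255).astype(np.uint8),(784,588)))
E
```

```text
[ 0.44925529 -0.01239376  0.25325605] [ 1.50184255e+02 -1.63746393e-03  1.79999905e+02]
```

View pics/w3b.png

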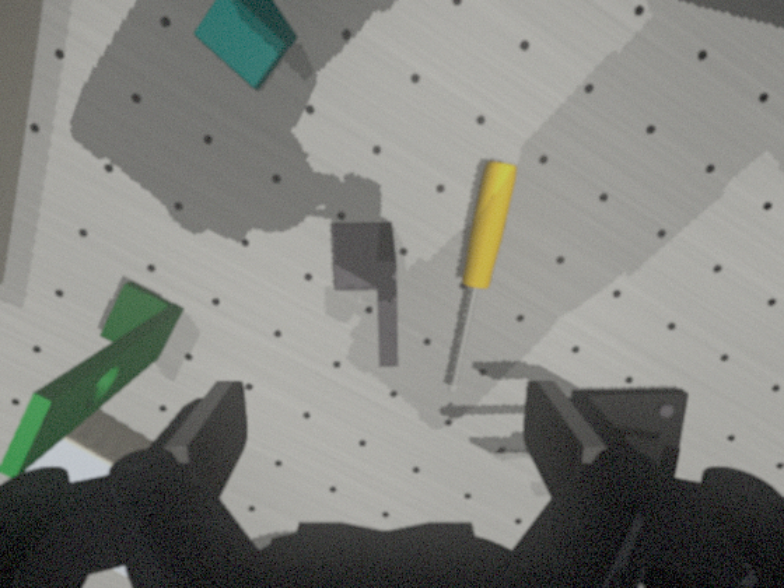

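The stop stands upright: top-face near end at (379,366)–(398,365), foot to the left, well clear of the driver (yellow, right) and the green look-alike (left).

```bash
python3 - <<'E'
from h import *
np.set_printoptions(precision=4,suppress=True)
d=load('w3');M=q(d['s']['ee_rot']).as_matrix()
for p in((379,366),(398,365),(378,290),(396.5,297)):
    print(M.T@(atz(d,(p[0]+.5)/1.4-.5,(p[1]+.5)/1.4-.5,.17)-d['s']['tool_pos']))
# predicted corners of top face
c=np.array([d['s']['tool_pos'][0],d['s']['tool_pos'][1],.17])
E
```

```text
[-0.0291 -0.0027  0.0833]
[-0.0285  0.0073  0.0833]
[ 0.0121 -0.003   0.0833]
[0.0084 0.0062 0.0833]
```

Emit:
apply_moves:
  targets:
    - {"tx": -0.0008,"ty": 0.002,"tz": 0,"roll": 0}
    - {"tx": 0,"ty": 0,"tz": 0.024,"roll": 0}
    - {"tx": 0,"ty": 0,"tz": 0.024,"roll": 0}
    - {"tx": 0,"ty": 0,"tz": 0.024,"roll": 0}
    - {"tx": 0,"ty": 0,"tz": 0.024,"roll": 0}
    - {"tx": 0,"ty": 0,"tz": 0.024,"roll": 0}
    - {"tx": 0,"ty": 0,"tz": 0,"roll": 0}

```text
time: 15.3
tool_pos: [0.448, -0.01, 0.1323]
ee_rot: [-0.001, -0.258, 0.966, 0.001]
contact_force: [-0.7, -1.0, 0.3]
width: 1.002
```

Emit:
apply_moves:
  targets:
    - {"tx": 0,"ty": 0,"tz": 0,"roll": 0}
    - {"tx": 0,"ty": 0,"tz": 0,"roll": 0}
    - {"tx": 0,"ty": 0,"tz": 0,"roll": 0}
    - {"tx": 0,"ty": 0,"tz": 0,"roll": 0}
    - {"tx": 0,"ty": 0,"tz": 0,"roll": 0}
    - {"tx": 0,"ty": 0,"tz": 0,"roll": 0}
    - {"tx": 0,"ty": 0,"tz": 0,"roll": 0}
    - {"tx": 0,"ty": 0,"tz": 0,"roll": 0}
  hand: 255
  newtons: 60

```text
time: 16.3
tool_pos: [0.4493, -0.0105, 0.1336]
ee_rot: [0.0, -0.257, 0.966, -0.0]
contact_force: [0.2, -0.6, 6.0]
width: 0.113
```

Emit:
apply_moves:
  targets:
    - {"tx": 0,"ty": 0,"tz": -0.01,"roll": 0}
    - {"tx": 0,"ty": 0,"tz": -0.02,"roll": 0}
    - {"tx": 0,"ty": 0,"tz": 0,"roll": 0}

```text
time: 16.68
tool_pos: [0.4494, -0.0103, 0.1642]
ee_rot: [0.001, -0.257, 0.966, -0.0]
contact_force: [-0.8, -0.0, -5.3]
width: 0.11
```

Emit:
apply_moves:
  targets:
    - {"tx": 0,"ty": 0,"tz": -0.018,"roll": 0}
    - {"tx": 0,"ty": 0,"tz": -0.018,"roll": 0}
    - {"tx": -0.0215,"ty": 0.0071,"tz": 0,"roll": 0}
    - {"tx": -0.0215,"ty": 0.0071,"tz": 0,"roll": 0}
    - {"tx": -0.0215,"ty": 0.0071,"tz": 0,"roll": 0}
    - {"tx": -0.0215,"ty": 0.0071,"tz": 0,"roll": 0}
    - {"tx": -0.0215,"ty": 0.0071,"tz": 0,"roll": 0}
    - {"tx": -0.0215,"ty": 0.0071,"tz": 0,"roll": 0}
    - {"tx": -0.0215,"ty": 0.0071,"tz": 0,"roll": 0}
    - {"tx": -0.0215,"ty": 0.0071,"tz": 0,"roll": 0}
    - {"tx": 0,"ty": 0,"tz": 0,"roll": 0}

```text
time: 18.05
tool_pos: [0.5704, 0.1253, 0.1979]
ee_rot: [-0.001, -0.257, 0.966, 0.0]
contact_force: [-1.0, -0.6, -5.1]
width: 0.107
```

```bash
python3 - <<'E'
from h import *
s=snap('side','s4');t=snap('top','t4')
st=t['s'];print(st['tool_pos'],np.degrees(q(st['ee_rot']).as_euler('zyx')))
T=np.array(st['tool_pos']);ax=np.array([-.496,.869,0])
print('eye pred side',proj(s,T-[0,0,.0286]+0.005*ax),'peg',proj(s,[[.5137,.2247,.17],[.5535,.1563,.17]]),proj(t,[[.5137,.2247,.17],[.5535,.1563,.17]]))
def c(im,x,y,w,h,W,H):
    im=im[y:y+h,x:x+w,::-1];q_=cv2.resize(im,(W,H),interpolation=cv2.INTER_CUBIC)
    return np.clip(255*(q_/255.)**.55,0,255).astype(np.uint8)
A=c(s['frame'],255,180,80,60,800,600)
B=c(t['frame'],200,180,100,75,800,600)
cv2.imwrite('pics/s4b.png',A);cv2.imwrite('pics/t4b.png',B)
E
```

```text
[0.56979321 0.12469696 0.19812457] [ 1.50195699e+02 -1.02559524e-01  1.79990670e+02]
eye pred side [[276.35049197 205.70552994]] peg [[294.36077057 231.81118404]
 [280.75460228 212.73539592]] [[230.8500266  236.33109577]
 [259.51533025 219.71012578]]
```

View pics/s4b.png

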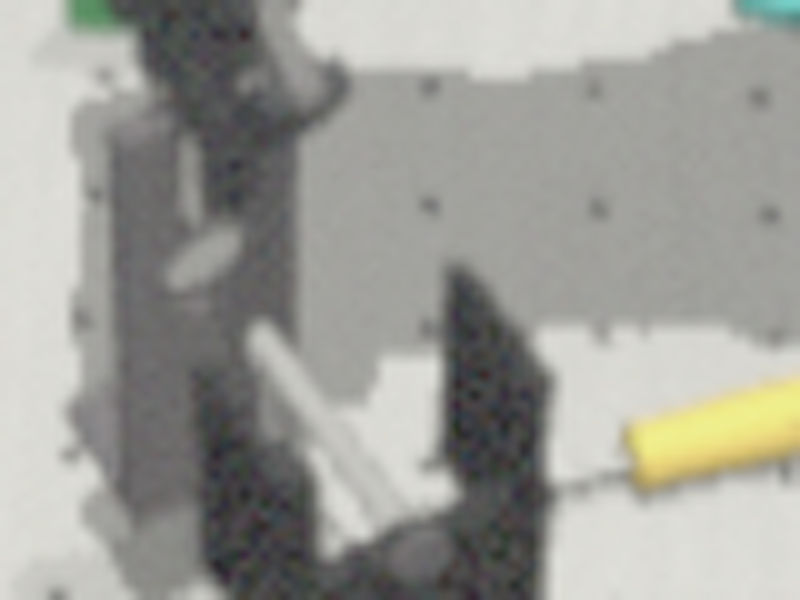

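The peg projections match the image: tip at crop (258,330), root about (400,515). The eye patch at (203,258) sits at its predicted height, and the laterals are within about 2 mm. Insert slowly.

Emit:
apply_moves:
  targets:
    - {"tx": 0,"ty": 0,"tz": 0.004,"roll": 0}
    - {"tx": 0,"ty": 0.01,"tz": 0,"roll": 0}
    - {"tx": 0,"ty": 0.01,"tz": 0,"roll": 0}
    - {"tx": 0,"ty": 0.01,"tz": 0,"roll": 0}
    - {"tx": 0,"ty": 0.01,"tz": 0,"roll": 0}
    - {"tx": 0,"ty": 0,"tz": 0,"roll": 0}

```text
time: 18.9
tool_pos: [0.5498, 0.1599, 0.1954]
ee_rot: [0.0, -0.257, 0.966, 0.0]
contact_force: [-0.0, 0.1, -5.2]
width: 0.109
```

Emit:
apply_moves:
  targets:
    - {"tx": 0,"ty": 0.008,"tz": 0,"roll": 0}
    - {"tx": 0,"ty": 0.008,"tz": 0,"roll": 0}
    - {"tx": 0,"ty": 0.008,"tz": 0,"roll": 0}
    - {"tx": 0,"ty": 0,"tz": 0,"roll": 0}

```text
time: 19.4
tool_pos: [0.538, 0.1805, 0.1953]
ee_rot: [-0.0, -0.257, 0.966, 0.0]
contact_force: [0.6, -0.3, -4.5]
width: 0.107
```

Emit:
apply_moves:
  targets:
    - {"tx": 0,"ty": 0.008,"tz": 0,"roll": 0}
    - {"tx": 0,"ty": 0.008,"tz": 0,"roll": 0}
    - {"tx": 0,"ty": 0.008,"tz": 0,"roll": 0}
    - {"tx": 0,"ty": 0.008,"tz": 0,"roll": 0}
    - {"tx": 0,"ty": 0.006,"tz": 0,"roll": 0}
    - {"tx": 0,"ty": 0,"tz": 0,"roll": 0}

```text
time: 20.15
tool_pos: [0.5192, 0.2134, 0.1953]
ee_rot: [0.0, -0.257, 0.966, 0.0]
contact_force: [0.5, -1.2, -4.7]
width: 0.109
```

```bash
python3 - <<'E'
from h import *
s=snap('side','s5');print(s['s']['tool_pos'],s['s']['contact_force'])
im=s['frame'][175:235,255:335,::-1];im=cv2.resize(im,(800,600),interpolation=cv2.INTER_CUBIC)
cv2.imwrite('pics/s5b.png',np.clip(255*(im/255.)**.5,0,255).astype(np.uint8))
E
```

```text
[0.51924361 0.21337297 0.19530652] [ 0.53830618 -1.22891449 -4.72895801]
```

View pics/s5b.png

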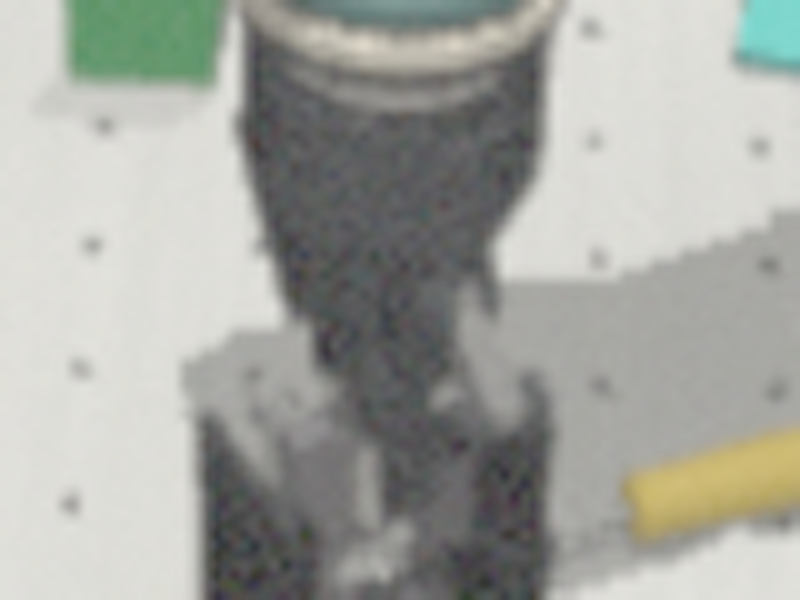

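The plate is between the cheeks with no side forces, and about 7 mm remain. Push to the stop, watching the force.

Emit:
apply_moves:
  targets:
    - {"tx": 0,"ty": 0.003,"tz": 0,"roll": 0}
    - {"tx": 0,"ty": 0.002,"tz": 0,"roll": 0}
    - {"tx": 0,"ty": 0,"tz": 0,"roll": 0}

```text
time: 20.58
tool_pos: [0.5169, 0.2174, 0.1953]
ee_rot: [0.0, -0.257, 0.966, 0.0]
contact_force: [-0.2, -0.2, -4.9]
width: 0.112
```

Emit:
apply_moves:
  targets:
    - {"tx": 0,"ty": 0.0015,"tz": 0,"roll": 0}
    - {"tx": 0,"ty": 0,"tz": 0,"roll": 0}

```text
time: 20.82
tool_pos: [0.5162, 0.2187, 0.1953]
ee_rot: [0.0, -0.257, 0.966, 0.0]
contact_force: [-0.9, -0.5, -5.0]
width: 0.106
```

Emit:
apply_moves:
  targets:
    - {"tx": 0,"ty": 0.001,"tz": 0,"roll": 0}
    - {"tx": 0,"ty": 0,"tz": 0,"roll": 0}

```text
time: 21.08
tool_pos: [0.5159, 0.2193, 0.1953]
ee_rot: [0.0, -0.257, 0.966, -0.0]
contact_force: [1.7, -2.1, -5.4]
width: 0.109
```

Emit:
apply_moves:
  targets:
    - {"tx": 0,"ty": 0.001,"tz": 0,"roll": 0}
    - {"tx": 0,"ty": 0,"tz": 0,"roll": 0}

```text
time: 21.32
tool_pos: [0.5158, 0.2197, 0.1953]
ee_rot: [0.0, -0.257, 0.967, -0.001]
contact_force: [4.7, -7.1, -6.5]
width: 0.108
```

Emit:
apply_moves:
  targets:
    - {"tx": 0,"ty": 0,"tz": 0.003,"roll": 0}
    - {"tx": 0,"ty": 0,"tz": 0.002,"roll": 0}
    - {"tx": 0,"ty": 0,"tz": 0,"roll": 0}

```text
time: 21.7
tool_pos: [0.516, 0.2197, 0.1906]
ee_rot: [0.001, -0.257, 0.967, -0.001]
contact_force: [4.3, -7.4, -4.1]
width: 0.103
```

Axial contact of 8.5 N means it is home. Now lower it onto the peg.

Emit:
apply_moves:
  targets:
    - {"tx": 0,"ty": 0,"tz": 0.0015,"roll": 0}
    - {"tx": 0,"ty": 0,"tz": 0,"roll": 0}

```text
time: 21.95
tool_pos: [0.5161, 0.2197, 0.1893]
ee_rot: [0.001, -0.257, 0.967, -0.001]
contact_force: [4.3, -6.4, -3.7]
width: 0.106
```

Emit:
apply_moves:
  targets:
    - {"tx": 0,"ty": 0,"tz": 0.001,"roll": 0}
    - {"tx": 0,"ty": 0,"tz": 0,"roll": 0}

```text
time: 22.2
tool_pos: [0.5161, 0.2197, 0.1885]
ee_rot: [0.001, -0.257, 0.967, -0.001]
contact_force: [3.2, -6.7, 0.2]
width: 0.111
```

Emit:
apply_moves:
  targets:
    - {"tx": 0,"ty": -0.0005,"tz": 0.0003,"roll": 0}
    - {"tx": 0,"ty": 0,"tz": 0,"roll": 0}

```text
time: 22.45
tool_pos: [0.5162, 0.2196, 0.1884]
ee_rot: [0.001, -0.257, 0.966, -0.001]
contact_force: [1.4, -4.9, 6.1]
width: 0.112
```

Emit:
apply_moves:
  targets:
    - {"tx": 0,"ty": 0,"tz": 0,"roll": 0}
    - {"tx": 0,"ty": 0,"tz": 0,"roll": 0}
    - {"tx": 0,"ty": 0,"tz": 0,"roll": 0}
    - {"tx": 0,"ty": 0,"tz": 0,"roll": 0}
    - {"tx": 0,"ty": 0,"tz": 0,"roll": 0}
  hand: 130

```text
time: 23.08
tool_pos: [0.5155, 0.22, 0.1874]
ee_rot: [-0.0, -0.257, 0.966, 0.0]
contact_force: [0.2, 0.4, 0.7]
width: 0.491
```

Emit:
apply_moves:
  targets:
    - {"tx": 0,"ty": 0,"tz": -0.01,"roll": 0}
    - {"tx": 0,"ty": 0,"tz": -0.02,"roll": 0}
    - {"tx": 0,"ty": 0,"tz": -0.03,"roll": 0}
    - {"tx": 0,"ty": 0,"tz": -0.03,"roll": 0}
    - {"tx": 0,"ty": 0,"tz": -0.03,"roll": 0}
    - {"tx": 0.03,"ty": 0,"tz": 0,"roll": 0}
    - {"tx": 0.03,"ty": 0,"tz": 0,"roll": 0}
    - {"tx": 0.03,"ty": 0,"tz": 0,"roll": 0}
    - {"tx": 0.03,"ty": 0,"tz": 0,"roll": 0}
    - {"tx": 0.03,"ty": 0,"tz": 0,"roll": 0}
    - {"tx": 0,"ty": 0,"tz": 0,"roll": 0}

```text
time: 24.45
tool_pos: [0.3841, 0.1449, 0.3086]
ee_rot: [0.001, -0.256, 0.967, -0.0]
contact_force: [1.1, -0.4, -0.1]
width: 0.493
```

```bash
python3 - <<'E'
from h import *
s=snap('side','s6');t=snap('top','t6');snap('wrist','w6');print(s['s']['tool_pos'])
def c(d,x,y,w,h,W,H):
    im=cv2.resize(d['frame'][y:y+h,x:x+w,::-1],(W,H),interpolation=cv2.INTER_CUBIC);return np.clip(255*(im/255.)**.45,0,255).astype(np.uint8)
cv2.imwrite('pics/m6.png',np.vstack([np.hstack([c(s,260,185,80,60,400,300),c(t,195,190,100,75,400,300)]),np.hstack([c(load('w6'),0,0,560,420,400,300),c(s,0,0,560,420,400,300)])]))
E
```

```text
[0.38406819 0.14491605 0.30864304]
```

View pics/m6.png

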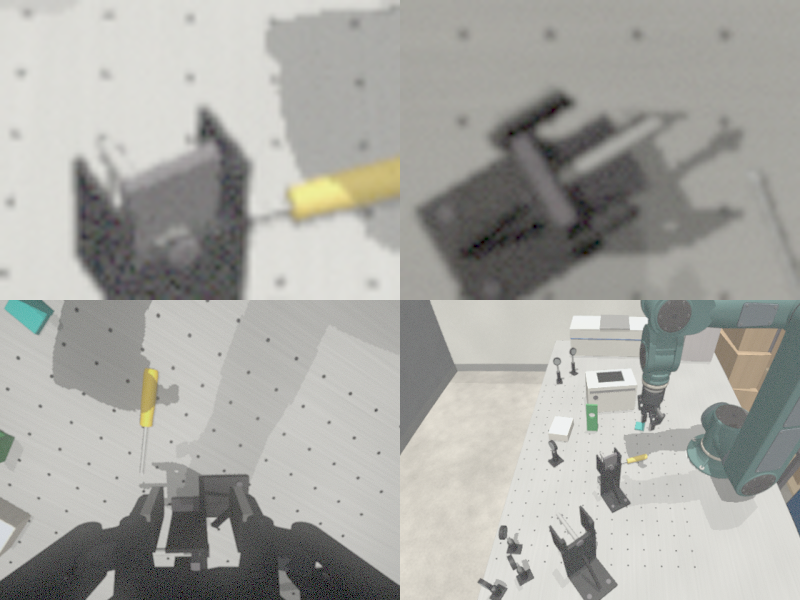

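The plate is hung against the backplate with the peg projecting through it. The driver, meter and lens mount are unmoved. I'll turn the wrist to look at the flap.

Emit:
apply_moves:
  targets:
    - {"tx": 0.006,"ty": -0.025,"tz": 0.01,"roll": 10}
    - {"tx": 0,"ty": 0,"tz": 0.01,"roll": 10}
    - {"tx": 0,"ty": 0,"tz": 0.01,"roll": 10}
    - {"tx": 0,"ty": 0,"tz": 0.01,"roll": 10}
    - {"tx": 0,"ty": 0,"tz": 0,"roll": 10}
    - {"tx": 0,"ty": 0,"tz": 0,"roll": 10}
    - {"tx": 0,"ty": 0,"tz": 0,"roll": 10}
    - {"tx": 0,"ty": 0,"tz": 0,"roll": 10}
    - {"tx": 0,"ty": 0,"tz": 0,"roll": 10}
    - {"tx": 0,"ty": 0,"tz": 0,"roll": 10}
    - {"tx": 0,"ty": 0,"tz": 0,"roll": 10}
    - {"tx": 0,"ty": 0,"tz": 0,"roll": 10}

```text
time: 26.1
tool_pos: [0.3932, 0.1211, 0.2674]
ee_rot: [-0.0, 0.71, 0.704, -0.0]
contact_force: [-0.1, 0.3, 0.5]
width: 0.488
```

Emit:
apply_moves:
  targets:
    - {"tx": 0,"ty": 0,"tz": 0,"roll": 10}
    - {"tx": 0,"ty": 0,"tz": 0,"roll": 10}
    - {"tx": 0,"ty": 0,"tz": 0,"roll": 10}
    - {"tx": 0,"ty": 0,"tz": 0,"roll": 10}
    - {"tx": 0,"ty": 0,"tz": 0,"roll": 10}
    - {"tx": -0.011,"ty": 0.025,"tz": 0,"roll": 0}
    - {"tx": 0,"ty": 0.024,"tz": 0,"roll": 0}
    - {"tx": 0,"ty": 0,"tz": 0,"roll": 0}

```text
time: 27.1
tool_pos: [0.4167, 0.0754, 0.2672]
ee_rot: [-0.0, 0.941, 0.339, -0.0]
contact_force: [-0.1, -0.1, -0.6]
width: 0.493
```

```bash
python3 - <<'E'
from h import *
d=snap('wrist','w7');print(d['s']['tool_pos'],d['s']['contact_force'])
P=proj(d,[[.5137,.2247,.17],[.5535,.1563,.17],[.5485,.165,.17],[.5485,.165,.134]]);print(P)
x,y=P[1].astype(int);x=int(np.clip(x-100,0,360));y=int(np.clip(y-75,0,270))
im=cv2.resize(d['frame'][y:y+150,x:x+200,::-1],(800,600),interpolation=cv2.INTER_CUBIC);print(x,y)
cv2.imwrite('pics/w7b.png',np.clip(255*(im/255.)**.6,0,255).astype(np.uint8))
E
```

```text
[0.41666807 0.07542627 0.26719956] [-0.10241297 -0.06288528 -0.60150572]
[[187.15378278 -54.89436661]
 [316.63627773 -28.82116227]
 [300.52457771 -32.09722926]
 [296.77965915 -10.25111836]]
216 0
```

View pics/w7b.png

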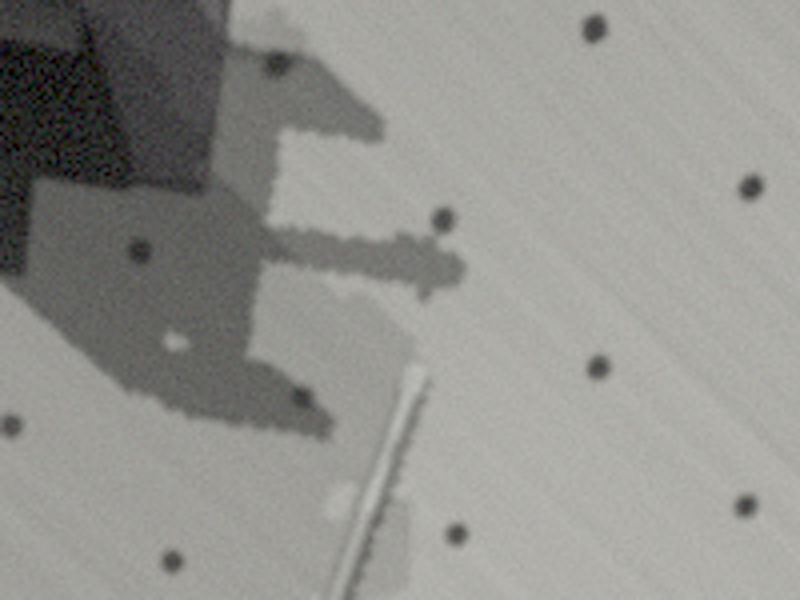

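The tip lies just above the frame, and only its shadow shows. Move 55 mm closer.

Emit:
apply_moves:
  targets:
    - {"tx": 0.028,"ty": 0,"tz": 0,"roll": 0}
    - {"tx": 0.027,"ty": 0,"tz": 0,"roll": 0}
    - {"tx": 0,"ty": 0,"tz": 0,"roll": 0}

```text
time: 27.52
tool_pos: [0.4583, 0.1127, 0.267]
ee_rot: [-0.0, 0.94, 0.341, -0.0]
contact_force: [-0.3, 0.6, -0.1]
width: 0.494
```

```bash
python3 - <<'E'
from h import *
d=snap('wrist','w8');print(d['s']['tool_pos'])
P=proj(d,[[.5137,.2247,.17],[.5535,.1563,.17],[.5485,.165,.17],[.5485,.165,.134]]);print(P*1.0)
x,y=150,0
im=cv2.resize(d['frame'][y:y+150,x:x+200,::-1],(800,600),interpolation=cv2.INTER_CUBIC)
cv2.imwrite('pics/w8b.png',np.clip(255*(im/255.)**.5,0,255).astype(np.uint8))
E
```

```text
[0.45826192 0.11269226 0.26702588]
[[197.84651172  48.43608627]
 [317.26809514  70.85168751]
 [302.37929773  68.00569323]
 [298.65357148  74.81607569]]
```

View pics/w8b.png

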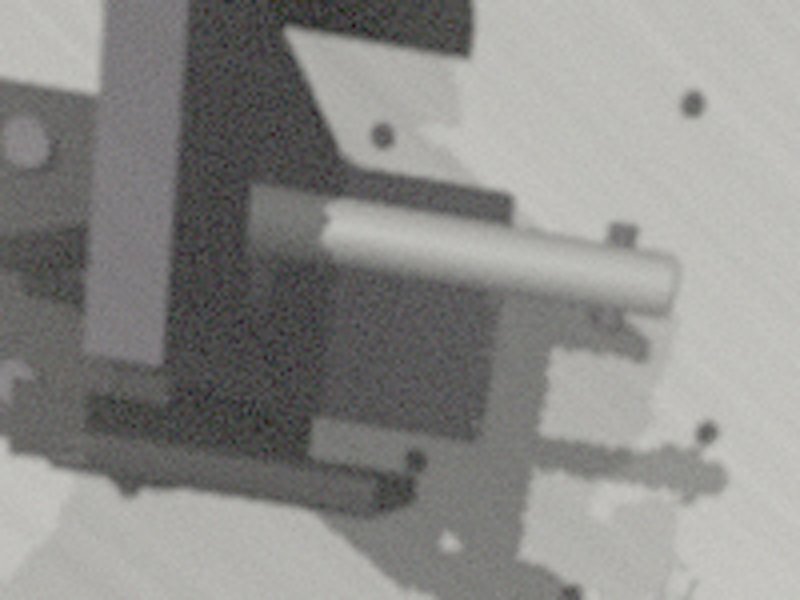

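The flap hangs straight down at the hinge (605,320), next to its predicted shut position (595,299), with nothing lying along the peg. The plate is home and the foot points outward under the peg. Handing in.

```bash
python3 -c "
from bench import robot
print(robot.job_done())"
```

```text
the job is handed in; nothing more can be done
None
```

The beam stop is hung on the small bracket's peg with its foot pointing outward, and the job is handed in (no verdict is reported).

- **Steps:** I took the stop by its plate edges, set it upright on the open table about 0.3 m from the laser head, and let go. I then took it again by the broad faces of its tab. I pushed it past the flap until it touched the backplate with about 8.5 N, lowered it until the peg carried its weight, and released it. The clock read 27.5 s at the last move.
- **Last checks:**
    - The plate sits against the backplate.
    - The flap appears to hang shut at the hinge, close to where I predicted it. It shows only as a small piece in the picture.
    - The gripper is clear with about zero force.
    - The lens mount, screwdriver and power meter look unmoved.
- **What went wrong or disagreed:**
    - My first two move calls were refused because each row needs all four keys, and nothing moved.
    - The eye looked about 2 mm off its predicted sideways position before insertion, but insertion met no side force.
    - One picture of the flap missed the peg tip and had to be retaken.

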